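# Twist-lock the orange paint pot into the watercolour palette

### The arm

A 6-joint arm with a two-finger parallel gripper is mounted at the origin on the work surface. World frame = base frame: x ahead of the robot, y to its left, z up, the work surface at z = 0. Lengths are in m, angles in rad, forces in N, time in s.
With the tool pointing down it reaches from about 0.375 to 0.75 m from the base axis. Payload 9 kg.
Tool frame: the origin (TCP) lies at the very end of the fingers, on their centre line; the grasp point (between the pads) lies 19 mm behind it; z points along the fingers, y is the line along which they close (so a half turn about z gives the same grasp; the last joint's range is limited). The gripper opens to 85 mm and grips with 20 to 120 N. Pads are 22 mm wide; open, the fingers measure 114 mm over their backs; the gripper's body (76 mm by 85 mm) begins 54 mm behind the grasp point. The pads swing forward as they close: fully open they stand 13 mm farther back than shut.
Start: joints at [1.109, 0.104, 0.097, 1.564, 0, 1.353], TCP at [0.145, 0.582, 0.231] pointing down, gripper open.
Joint ranges: [-2.99, 2.99], [-0.84, 1.86], [-1.1, 1.16], [-1.84, 2.11], [-1.51, 1.56], [-3.14, 3.14]. Speed limits (rad/s): [2.22, 2.22, 2.57, 3.14, 3.14, 3.14].

### API

Orientations are given as a unit quaternion [w, x, y, z].
In Python, from workcell import get_state, camera, finish_job gives the robot as it stands.
- The arm moves only by the tool move_arm, never from a script. Its argument "series" is a list of rows, each an object with "travel": the shift along the tool's x, y, z in m, a list of three; "turn": the turn about the tool's z in degrees. A call has 1 to 20 rows; each row shifts and turns the commanded pose from where the row before left it, along the tool's axes as they then stand; what a row does not reach is not made up. A row lasts 1/10 s, in which the tool goes at most 50 mm and 8.59 degrees, less where a joint would pass 70% of its speed; a pose out of reach is approached as far as the arm can. A call with a gripper value outside its range is refused whole. "jaw" is the closure, from 0 (fully open) to 1 (shut), set as the call begins (left out, the last holds). The fingers move at their own pace and stop on an object; the grip force is fixed at half the most. Time passes only in rows, so rows that do not move let the fingers close. It gives the time, the measured TCP pose, the force, the opening and the grip force at its end, in the units of the state.
- get_state(): the state, without advancing time (a new reading comes with each control period).
- camera(name): name is "scene" or "top" or "wrist"; returns a dict with "img" (420x560x3 uint8, red, green, blue), "range_z" (420x560 float32, m along the optical axis (not along the pixel's ray), 0 where there is no reading), "vfov" (degrees; the focal length in pixels is half the picture's height over the tangent of half this angle, whatever the lens; pixels are square), "cx", "cy" (the principal point, pixels), "xyz" and "rotation" of the camera in the world. Camera axes: x right, y down, z forward; pixel columns grow to the right and rows downward; lengths in m; the calibration is good to about 2 mm. A picture is of the moment at which its call begins.
- finish_job(): hands the job in; it is judged then, once.
The state is a dict: "clock": time; "q": joint angles; "qd": joint speeds; "tau": joint torques, N m; "eef_pos": TCP position; "ee_rot": TCP orientation; "contact_force": force on the tool from outside, world axes, zero at the start; "moment": the same for the moment, N m; "gripper_width": finger opening in m; "gripper_force": force on a finger pad.
Only numpy, scipy, OpenCV 4.12 (cv2) and the standard library are available. Lean on these libraries where they do the work, as an engineer would, in place of code of your own. Each camera call takes 0.05 s, during which the arm holds its last target. There are 200 camera calls.

### The job

Pick up the orange paint pot by the bar on its lid and push its foot down into the long slot of the white palette's socket until it stands on the socket's floor. Then twist it a quarter turn clockwise (seen from above), so that its lugs lock under the plate and its lid bar points at the two green dots, and let go. Leave the blue and green pots standing where they are.

Things in the scene. Friction and masses are not known exactly. Their poses are not given: they have to be found in the camera images.
- pot_orange: Pot with orange lid (all sizes in mm), 98 tall, about 0.2 kg, upright. Origin: centre of underside, z up. Grey foot 38 dia, 0 to 30 high; two lugs at its bottom form a bar 76 along x, 14 along y, 10 high; white body 58 dia, 30 to 60; lid 60 dia, 60 to 66; on it a central orange grip bar, 44 along x (parallel to the lugs), 16 thick along y, 66 to 98 high. Same after a half turn.
- palette: Fixed white palette (mm). Origin: socket centre at table height, z up. Socket 116 square, 30 high; pan wing 18 high to -y. Top plate (22 to 30 high) has a slot 92 along x by 54 along y. Cavity 100 square, floor at 6: there, lugs clear the plate by 6. Free to turn, no click; stops 30 deg anticlockwise of the slot and 30 deg past a clockwise quarter turn. Green dots on y, 43 from centre.
- pot_blue: Bystander: a pot of the same shape with a blue lid; origin at the centre of its underside.
- pot_green: Bystander: a pot of the same shape with a green lid; origin at the centre of its underside.
There are look-alikes about, which are no part of the job. Several things look just like the pot_orange: the one meant starts farthest from the robot's base.

How it is judged:
On the way:
1. the orange pot's foot is pushed down through the slot to the socket's floor, lugs still along the slot (horizontal distance between pot_orange and palette below 0.02 m and z of pot_orange in the frame of palette below 0.012 m and angle between the x axis of pot_orange and the x axis of palette, either way round below 0.6 rad), for 0.05 s.
At the end, for the whole second after the job is handed in: The orange pot stands upright (within 7 degrees) on the socket's floor (within 4 mm), within 20 mm of the socket's centre, twisted so that its lugs and lid bar point at the green dots within 25 degrees, at rest and released; the blue and green pots stand within 30 mm of where they were (horizontal distance between pot_orange and palette below 0.02 m and z of pot_orange in the frame of palette below 0.01 m and angle between the x axis of pot_orange and the y axis of palette, either way round below 0.44 rad and angle between pot_orange's own z axis and vertical below 0.12 rad and linear speed of pot_orange below 0.02 m/s and distance of each of pot_blue, pot_green from where it was at the start of the episode below 0.03 m and angle between each of pot_blue, pot_green's own z axis and vertical below 0.2 rad); the robot touches nothing.
It fails at once if the blue or the green pot is pushed more than 30 mm, lifted away or tipped (distance of any of pot_blue, pot_green from where it was at the start of the episode above 0.03 m or angle between any of pot_blue, pot_green's own z axis and vertical above 0.35 rad).
It also fails if it takes over 43 s, if anything falls off the work surface, if the arm or the gripper's body presses on something with over 40 N, if the wrist force passes 120 N, or if a joint passes its speed limit or range.

## Working session

There is one attempt and no reset: what is moved stays moved. The work goes in short steps, Python scripts to look and compute and a tool call to move; the robot and the scene stay as the last step left them, time stands still between calls to the robot, and variables do not carry over. Pictures are saved under pics/ and viewed, at most 10 in all, crops included, and the job is handed in when it is done.

Besides the shell and the picture viewer there is one more tool, called after "Call:" in YAML: its name, and indented under it one key for each argument. move_arm: Moves the arm, as the interface text tells. Its arguments: {"type":"object","properties":{"series":{"type":"array","items":{"type":"object","properties":{"travel":{"type":"array","items":{"type":"number"}},"turn":{"type":"number"}}}},"jaw":{"type":"number"}},"required":["series"]}

```bash
mkdir -p pics; cat > h.py <<'E'
import numpy as np, cv2
from workcell import get_state, camera, finish_job
def save(c,n): cv2.imwrite(f'pics/{n}.png',c['img'][:,:,::-1])
def ray(c,u,v):
    f=210/np.tan(np.radians(c['vfov']/2)); 
    R=np.array(c['rotation']); 
    if R.size==4:
        from scipy.spatial.transform import Rotation as Ro
        R=Ro.from_quat(np.roll(R.ravel(),-1)).as_matrix()
    R=R.reshape(3,3)
    return np.array(c['xyz']), R@np.array([(u-c['cx'])/f,(v-c['cy'])/f,1])
def onz(c,u,v,z):
    o,d=ray(c,u,v); return o+d*(z-o[2])/d[2]
E
python3 - <<'E'
from h import *
for n in('scene','top'):
    c=camera(n); save(c,n+'0'); np.savez(n+'0',**c); print(n,c['vfov'],c['cx'],c['cy'],c['xyz'],c['rotation'])
print(get_state())
E
```

```text
scene 51.23794204290066 272.5524400293436 210.32139766856858 [0.94360196 0.54392121 0.68961987] [-0.12906516  0.33532178  0.86504479 -0.35014141]
top 52.23160721988393 282.7732239217723 213.08580731657412 [0.42911219 0.0539068  0.85759134] [-0.03225309  0.71041501 -0.70169541  0.04351781]
{'clock': 0.1, 'q': array([1.10929684e+00, 1.04627226e-01, 9.65559339e-02, 1.56393409e+00,
       1.27750160e-05, 1.35308315e+00]), 'qd': array([ 0.00016468, -0.0007716 ,  0.00141221, -0.00143403, -0.00159788,
        0.0005949 ]), 'tau': array([ 4.64300290e-03, -5.58209360e+01,  5.04719031e+01,  1.31533609e-02,
       -3.61744360e-04, -7.99949589e-06]), 'eef_pos': array([0.14468134, 0.58197753, 0.23061224]), 'ee_rot': array([-2.07399706e-04,  1.21591517e-01,  9.92580041e-01, -5.67870603e-04]), 'contact_force': array([-0.04690592,  0.15323973,  0.98197229]), 'moment': array([-0.02432023,  0.01431833, -0.01595999]), 'gripper_force': 0.0, 'gripper_width': 0.08542229648220145}
```

View pics/scene0.png

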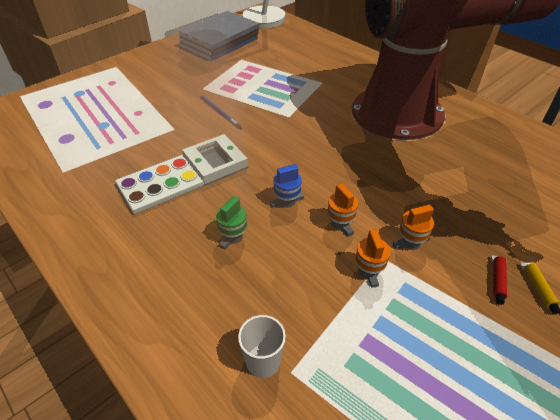

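View pics/top0.png

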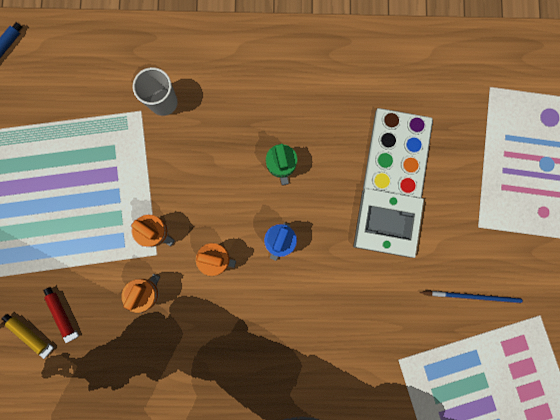

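```bash
cat > m.py <<'E'
from h import *
c=dict(np.load('top0.npz')); im=c['img']; hsv=cv2.cvtColor(im,cv2.COLOR_RGB2HSV)
f=210/np.tan(np.radians(c['vfov']/2))
for name,lo,hi in(('o',(5,170,90),(16,255,255)),('g',(55,120,40),(80,255,255)),('b',(108,150,60),(125,255,255))):
    m=cv2.inRange(hsv,lo,hi); n,L,s,ce=cv2.connectedComponentsWithStats(m)
    for i in range(1,n):
        if s[i,4]<30: continue
        vs,us=np.nonzero(L==i); z=c['range_z'][vs,us]
        P=np.array([(lambda o,d:o+d*zz)(*ray(c,u,v)) for u,v,zz in zip(us,vs,z)])
        print(name,ce[i].round(1),s[i,4],P.mean(0).round(4),'zmax',np.percentile(P[:,2],95).round(3),end=' ')
        t=P[(P[:,2]>0.088)&(P[:,2]<.12)]
        if len(t)>30:
            (cx,cy),wh,a=cv2.minAreaRect((t[:,:2]*1000).astype(np.float32)); bx=cv2.boxPoints(((cx,cy),wh,a))
            e=[bx[1]-bx[0],bx[2]-bx[1]]; e=max(e,key=np.linalg.norm)
            print('BAR',round(cx,1),round(cy,1),np.round(wh,1),'yaw',np.degrees(np.arctan2(e[1],e[0])).round(1)%180,'r',np.hypot(cx,cy).round(1),end='')
        print()
E
python3 - <<'E'
exec(open('m.py').read())
# palette slot: cavity (z<0.026) region in the socket
P=[]
for v in range(185,265):
    for u in range(345,430):
        o,d=ray(c,u,v); p=o+d*c['range_z'][v,u]; P.append([u,v,*p])
P=np.array(P); t=P[(P[:,4]>.026)&(P[:,4]<.036)]
print('plate',len(t),np.percentile(t[:,4],[5,50,95]))
r=cv2.minAreaRect((t[:,2:4]*1000).astype(np.float32)); print(r)
g=im[185:265,345:430].astype(int); dark=((g.max(2)<130)&(g.max(2)-g.min(2)<30)).astype(np.uint8)
cn=max(cv2.findContours(dark,0,1)[0],key=cv2.contourArea)
pts=np.array([onz(c,x+345,y+185,.03)[:2]*1000 for x,y in cn[:,0]],np.float32); print('slot',cv2.minAreaRect(pts))
for u,v in((393,201),(387,244)): print(onz(c,u,v,.03))
E
```

```text
o [410.5 164.5] 162 [ 0.62   -0.2129  0.022 ] zmax 0.024 
o [147.4 230.5] 675 [0.478  0.2858 0.0818] zmax 0.1 BAR 478.5 290.2 [42.6 15.8] yaw 56.4 r 559.7
o [211.2 259.6] 766 [0.427  0.1702 0.0776] zmax 0.1 BAR 427.3 171.7 [43.3 16. ] yaw 76.1 r 460.6
o [137.1 295.8] 793 [0.3614 0.2997 0.0788] zmax 0.1 BAR 360.5 302.5 [15.6 42.7] yaw 155.8 r 470.6
g [281.  160.1] 796 [0.6115 0.0464 0.0797] zmax 0.099 BAR 615.5 46.6 [43.3 16.1] yaw 13.1 r 617.2
g [385.  159.9] 162 [ 0.6251 -0.1579  0.0372] zmax 0.024 
g [393.  200.8] 41 [ 0.5453 -0.1741  0.0308] zmax 0.034 
g [386.3 244. ] 40 [ 0.4607 -0.1598  0.0306] zmax 0.033 
b [ 6.7 36.9] 158 [0.8693 0.6028 0.0262] zmax 0.024 
b [413.7 144.4] 161 [ 0.6585 -0.2167  0.0322] zmax 0.024 
b [280.1 239.9] 785 [0.4639 0.0463 0.0798] zmax 0.099 BAR 463.6 46.7 [15.9 43.5] yaw 159.0 r 466.0
b [462.  295.4] 77 [ 0.3625 -0.3136  0.0084] zmax 0.011 
b [503.9 298.8] 60 [ 0.3566 -0.3965  0.0083] zmax 0.011 
plate 2277 [0.0278833  0.03035003 0.03279659]
((502.337158203125, -166.31976318359375), (117.28338623046875, 116.43839263916016), 80.56792449951172)
slot ((502.86419677734375, -166.75222778320312), (91.22212219238281, 52.86237716674805), 80.39529418945312)
[ 0.54491981 -0.17431681  0.03      ]
[ 0.46074161 -0.16129068  0.03      ]
```

Candidates for the orange pot in the top view are (149,230) at r=560 mm, (212,260) at r=461 mm and (139,296) at r=471 mm. The orange paint well at (410,164) is flat, so it is ruled out. I choose (149,230), which is the farthest from the base.

```bash
python3 -c "
from h import *
c=np.load('top0.npz')['img'][190:340,90:260,::-1]; cv2.imwrite('pics/crop.png',cv2.resize(c,None,fx=3.5,fy=3.5,interpolation=2))"
```

```text
(no output)
```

View pics/crop.png

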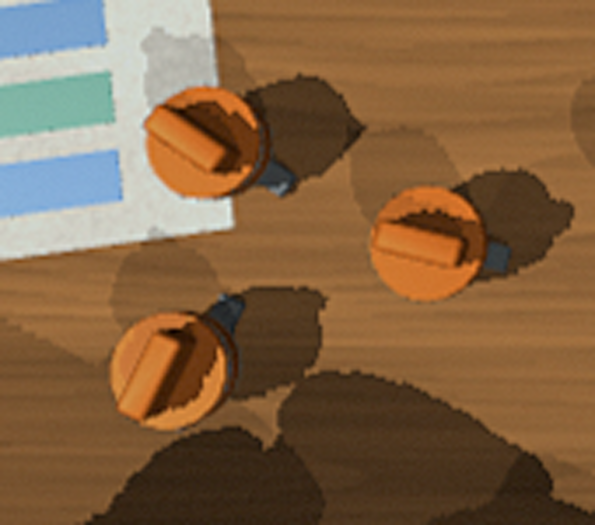

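Call:
move_arm:
  jaw: 0
  series:
    - {"travel":[0,0,0],"turn":-7.8}
    - {"travel":[0,0,0],"turn":-7.8}
    - {"travel":[0,0,0],"turn":-7.8}
    - {"travel":[0,0,0],"turn":-7.8}
    - {"travel":[0,0,0],"turn":-7.8}
    - {"travel":[0,0,0],"turn":-7.8}
    - {"travel":[0,0,0],"turn":-7.8}
    - {"travel":[0,0,0],"turn":-7.8}
    - {"travel":[0,0,0],"turn":-8.0}

```text
clock: 1.0
eef_pos: [0.1447, 0.5821, 0.2308]
ee_rot: [-0.0, -0.475, 0.88, -0.0]
contact_force: [0.2, 0.4, -0.4]
gripper_width: 0.0852
gripper_force: 0.0
```

The crop shows three orange pots. The chosen one is at crop (207,142), at the paper's corner, with its lug at (275,178) in line with its bar.

Call:
move_arm:
  jaw: 0
  series:
    - {"travel":[0.002,-0.0153,0],"turn":0}
    - {"travel":[0.004,-0.03,0],"turn":0}
    - {"travel":[0.004,-0.03,0],"turn":0}
    - {"travel":[0.004,-0.03,0],"turn":0}
    - {"travel":[0.004,-0.03,0],"turn":0}
    - {"travel":[0.004,-0.03,0],"turn":0}
    - {"travel":[0.004,-0.03,0],"turn":0}
    - {"travel":[0.004,-0.03,0],"turn":0}
    - {"travel":[0.004,-0.03,0],"turn":0}
    - {"travel":[0.004,-0.03,0],"turn":0}
    - {"travel":[0.004,-0.03,0],"turn":0}
    - {"travel":[0.004,-0.03,0],"turn":0}
    - {"travel":[0.004,-0.03,0],"turn":0}
    - {"travel":[0.004,-0.03,0],"turn":0}
    - {"travel":[0.004,-0.03,0],"turn":0}
    - {"travel":[0.002,-0.004,0.01],"turn":0}
    - {"travel":[0,0,0.03],"turn":0}
    - {"travel":[0,0,0.03],"turn":0}
    - {"travel":[0,0,0.02],"turn":0}
    - {"travel":[0,0,0],"turn":0}

```text
clock: 3.0
eef_pos: [0.4752, 0.2885, 0.1376]
ee_rot: [-0.003, -0.472, 0.882, 0.001]
contact_force: [-0.7, -0.7, -0.5]
gripper_width: 0.0854
gripper_force: 0.0
```

```bash
cat > w.py <<'E'
from h import *
import sys
c=camera('wrist'); save(c,sys.argv[1]); s=get_state(); print(s['eef_pos'],s['ee_rot'])
hsv=cv2.cvtColor(c['img'],cv2.COLOR_RGB2HSV); m=cv2.inRange(hsv,(4,150,50),(18,255,255))
o,_=ray(c,0,0); vs,us=np.nonzero(m)
z=c['range_z'][vs,us]; P=np.array([o+ray(c,u,v)[1]*q for u,v,q in zip(us,vs,z)])
t=P[(P[:,2]>s['eef_pos'][2]*0+float(sys.argv[2])-.008)&(P[:,2]<float(sys.argv[2])+.01)&(np.hypot(*(P[:,:2]-s['eef_pos'][:2]).T)<.045)]
if len(t)>30:
    r=cv2.minAreaRect((t[:,:2]*1000).astype(np.float32)); bx=cv2.boxPoints(r); e=max([bx[1]-bx[0],bx[2]-bx[1]],key=np.linalg.norm)
    print(len(t),r,'yaw',np.degrees(np.arctan2(e[1],e[0]))%180,'z',np.median(t[:,2]))
E
python3 w.py w1 0.098
```

```text
[0.47626147 0.28889818 0.1399116 ] [-1.49723245e-03 -4.72030547e-01  8.81580866e-01  3.12788958e-04]
1550 ((478.9530944824219, 290.3135070800781), (42.86928176879883, 15.93350887298584), 55.79909133911133) yaw 55.799103 z 0.09780106214896955
```

Call:
move_arm:
  jaw: 0
  series:
    - {"travel":[0,0,0],"turn":0.5}
    - {"travel":[0,0,0],"turn":0}
    - {"travel":[0,0,0.014],"turn":0}
    - {"travel":[0,0,0.02],"turn":0}
    - {"travel":[0,0,0.02],"turn":0}
    - {"travel":[0,0,0.01],"turn":0}
    - {"travel":[0,0,0.004],"turn":0}
    - {"travel":[0,0,0],"turn":0}
    - {"travel":[0,0,0],"turn":0}
    - {"travel":[0,0,0],"turn":0}

```text
clock: 4.05
eef_pos: [0.4783, 0.2896, 0.0743]
ee_rot: [0.001, -0.469, 0.883, -0.0]
contact_force: [0.4, -0.2, -0.4]
gripper_width: 0.0854
gripper_force: 0.0
```

Call:
move_arm:
  jaw: 1
  series:
    - {"travel":[0,0,0]}
    - {"travel":[0,0,0]}
    - {"travel":[0,0,0]}
    - {"travel":[0,0,0]}
    - {"travel":[0,0,0]}
    - {"travel":[0,0,0]}
    - {"travel":[0,0,0]}
    - {"travel":[0,0,0]}
    - {"travel":[0,0,0]}
    - {"travel":[0,0,0]}
    - {"travel":[0,0,0]}
    - {"travel":[0,0,0]}

```text
validation failed for argument at $.se...
```

Call:
move_arm:
  jaw: 1
  series:
    - {"travel":[0,0,0],"turn":0}
    - {"travel":[0,0,0],"turn":0}
    - {"travel":[0,0,0],"turn":0}
    - {"travel":[0,0,0],"turn":0}
    - {"travel":[0,0,0],"turn":0}
    - {"travel":[0,0,0],"turn":0}
    - {"travel":[0,0,0],"turn":0}
    - {"travel":[0,0,0],"turn":0}
    - {"travel":[0,0,0],"turn":0}
    - {"travel":[0,0,0],"turn":0}

```text
clock: 5.05
eef_pos: [0.4779, 0.2894, 0.0735]
ee_rot: [0.0, -0.469, 0.883, -0.0]
contact_force: [0.8, -0.8, 2.3]
gripper_width: 0.0151
gripper_force: 59.0
```

Call:
move_arm:
  jaw: 1
  series:
    - {"travel":[0,0,-0.01],"turn":0}
    - {"travel":[0,0,-0.02],"turn":0}
    - {"travel":[0,0,-0.02],"turn":0}
    - {"travel":[0,0,-0.02],"turn":0}
    - {"travel":[0,0,-0.02],"turn":0}
    - {"travel":[0,0,-0.02],"turn":0}
    - {"travel":[0,0,-0.02],"turn":0}
    - {"travel":[0,0,-0.01],"turn":0}
    - {"travel":[0,0,0],"turn":-4}
    - {"travel":[0,0,0],"turn":-4}
    - {"travel":[0,0,0],"turn":-4}
    - {"travel":[0,0,0],"turn":-4}
    - {"travel":[0,0,0],"turn":-4}
    - {"travel":[0,0,0],"turn":-4.5}
    - {"travel":[0,0,0],"turn":0}
    - {"travel":[0,0,0],"turn":0}
    - {"travel":[0,0,0],"turn":0}

```text
clock: 6.75
eef_pos: [0.4776, 0.2894, 0.2131]
ee_rot: [-0.0, -0.645, 0.764, 0.0]
contact_force: [0.4, -0.9, -2.9]
gripper_width: 0.0145
gripper_force: 58.7
```

```bash
python3 w.py w2 0.238
```

```text
[0.4775955  0.28936982 0.21318946] [-9.60054008e-05 -6.45155896e-01  7.64050950e-01  7.60788393e-05]
3196 ((477.32666015625, 290.1799621582031), (39.52456283569336, 40.1775016784668), 32.548370361328125) yaw 122.548386 z 0.2374356169630481
```

Call:
move_arm:
  jaw: 1
  series:
    - {"travel":[0.0133,-0.003,0],"turn":0}
    - {"travel":[0.0266,-0.006,0],"turn":0}
    - {"travel":[0.0266,-0.006,0],"turn":0}
    - {"travel":[0.0266,-0.006,0],"turn":0}
    - {"travel":[0.0266,-0.006,0],"turn":0}
    - {"travel":[0.0266,-0.006,0],"turn":0}
    - {"travel":[0.0266,-0.006,0],"turn":0}
    - {"travel":[0.0266,-0.006,0],"turn":0}
    - {"travel":[0.0266,-0.006,0],"turn":0}
    - {"travel":[0.0266,-0.006,0],"turn":0}
    - {"travel":[0.0266,-0.006,0],"turn":0}
    - {"travel":[0.0266,-0.006,0],"turn":0}
    - {"travel":[0.0266,-0.006,0],"turn":0}
    - {"travel":[0.0266,-0.006,0],"turn":0}
    - {"travel":[0.0266,-0.006,0],"turn":0}
    - {"travel":[0.0266,-0.006,0],"turn":0}
    - {"travel":[0.0266,-0.006,0],"turn":0}
    - {"travel":[0.0077,-0.0024,0],"turn":0}
    - {"travel":[0,0,0],"turn":0}
    - {"travel":[0,0,0],"turn":0}

```text
clock: 8.8
eef_pos: [0.5032, -0.1674, 0.2133]
ee_rot: [0.0, -0.646, 0.764, 0.0]
contact_force: [0.2, 0.6, -3.4]
gripper_width: 0.0149
gripper_force: 58.8
```

```bash
python3 -c "
from h import *
s=get_state();print(s['eef_pos'],s['ee_rot'],s['contact_force'],s['q'])
c=camera('scene');save(c,'s2');i=c['img'][100:230,100:300,::-1];w=camera('wrist')['img'][:,:,::-1]
cv2.imwrite('pics/c2.png',np.hstack([cv2.resize(i,(400,260)),cv2.resize(w,(347,260))]))"
```

```text
[ 0.50317203 -0.16736841  0.2132875 ] [ 1.17892807e-04 -6.45542434e-01  7.63724346e-01  2.73461687e-04] [ 0.17616904  0.57024474 -3.39032622] [-5.68244014e-01 -1.11430810e-01 -1.50473016e-01  1.53220662e+00
  3.87252208e-04 -1.97171081e+00]
```

View pics/c2.png

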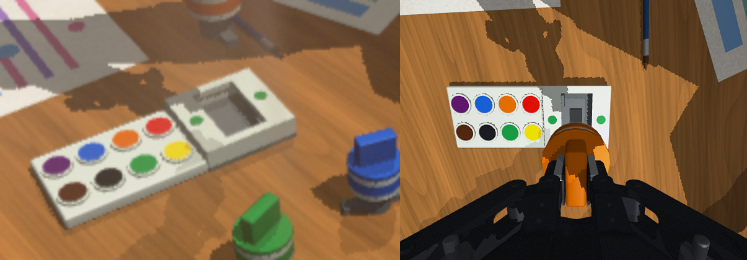

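Call:
move_arm:
  jaw: 1
  series:
    - {"travel":[0,0,0.01],"turn":0}
    - {"travel":[0,0,0.018],"turn":0}
    - {"travel":[0,0,0.018],"turn":0}
    - {"travel":[0,0,0.018],"turn":0}
    - {"travel":[0,0,0.018],"turn":0}
    - {"travel":[0,0,0.01],"turn":0}
    - {"travel":[0,0,0.006],"turn":0}
    - {"travel":[0,0,0.004],"turn":0}
    - {"travel":[0,0,0],"turn":0}
    - {"travel":[0,0,0.004],"turn":0}
    - {"travel":[0,0,0.004],"turn":0}
    - {"travel":[0,0,0.004],"turn":0}
    - {"travel":[0,0,0],"turn":0}
    - {"travel":[0,0,0],"turn":0}

```text
clock: 10.3
eef_pos: [0.5034, -0.1678, 0.0992]
ee_rot: [0.0, -0.646, 0.764, 0.0]
contact_force: [0.3, 0.2, -3.3]
gripper_width: 0.0148
gripper_force: 58.8
```

```bash
python3 -c "
from h import *
c=camera('scene');i=c['img'][100:230,130:300,::-1]
cv2.imwrite('pics/c3.png',cv2.resize(i,(680,520)))"
```

```text
(no output)
```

View pics/c3.png

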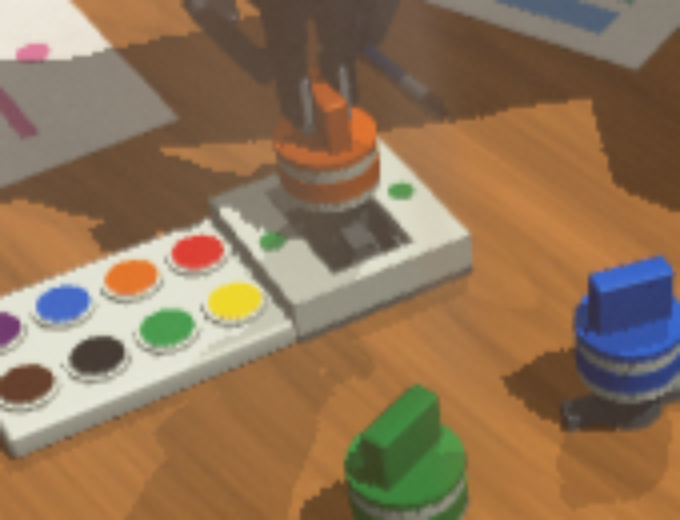

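The pot stands in the slot opening, with a lug visible at (355,235) inside the slot and no contact force. I'll go on down.

Call:
move_arm:
  jaw: 1
  series:
    - {"travel":[0,0,0.004],"turn":0}
    - {"travel":[0,0,0.004],"turn":0}
    - {"travel":[0,0,0.004],"turn":0}
    - {"travel":[0,0,0.004],"turn":0}
    - {"travel":[0,0,0.002],"turn":0}
    - {"travel":[0,0,0.001],"turn":0}
    - {"travel":[0,0,0.001],"turn":0}
    - {"travel":[0,0,0],"turn":0}
    - {"travel":[0,0,0],"turn":0}

```text
clock: 11.25
eef_pos: [0.5036, -0.1679, 0.0795]
ee_rot: [0.0, -0.646, 0.764, -0.0]
contact_force: [-0.5, 0.3, -1.4]
gripper_width: 0.0149
gripper_force: 58.8
```

Call:
move_arm:
  jaw: 1
  series:
    - {"travel":[0,0,0.0007],"turn":0}
    - {"travel":[0,0,0],"turn":0}
    - {"travel":[0,0,0],"turn":0}

```text
clock: 11.55
eef_pos: [0.5037, -0.1679, 0.0795]
ee_rot: [0.0, -0.646, 0.764, -0.0]
contact_force: [-1.8, 0.8, 6.7]
gripper_width: 0.0145
gripper_force: 59.9
```

It is on the floor: the force rises and z stays put. Next is the clockwise twist, which is a positive turn about the downward tool z.

Call:
move_arm:
  jaw: 1
  series:
    - {"travel":[0,0,-0.0004],"turn":3}
    - {"travel":[0,0,0],"turn":5}
    - {"travel":[0,0,0],"turn":5}
    - {"travel":[0,0,0],"turn":5}
    - {"travel":[0,0,0],"turn":5}
    - {"travel":[0,0,0],"turn":5}
    - {"travel":[0,0,0],"turn":5}
    - {"travel":[0,0,0],"turn":5}
    - {"travel":[0,0,0],"turn":5}
    - {"travel":[0,0,0],"turn":5}
    - {"travel":[0,0,0],"turn":5}
    - {"travel":[0,0,0],"turn":5}
    - {"travel":[0,0,0],"turn":5}
    - {"travel":[0,0,0],"turn":5}
    - {"travel":[0,0,0],"turn":5}
    - {"travel":[0,0,0],"turn":5}
    - {"travel":[0,0,0],"turn":5}
    - {"travel":[0,0,0],"turn":5}
    - {"travel":[0,0,0],"turn":2}
    - {"travel":[0,0,0],"turn":0}

```text
clock: 13.55
eef_pos: [0.5038, -0.1681, 0.0795]
ee_rot: [0.0, 0.084, 0.996, -0.0]
contact_force: [-0.3, 0.7, 1.4]
gripper_width: 0.0152
gripper_force: 59.4
```

Call:
move_arm:
  jaw: 0
  series:
    - {"travel":[0,0,0],"turn":0}
    - {"travel":[0,0,0],"turn":0}
    - {"travel":[0,0,0],"turn":0}
    - {"travel":[0,0,0],"turn":0}
    - {"travel":[0,0,0],"turn":0}
    - {"travel":[0,0,0],"turn":0}
    - {"travel":[0,0,0],"turn":0}
    - {"travel":[0,0,0],"turn":0}
    - {"travel":[0,0,0],"turn":0}
    - {"travel":[0,0,0],"turn":0}
    - {"travel":[0,0,-0.005],"turn":0}
    - {"travel":[0,0,-0.015],"turn":0}
    - {"travel":[0,0,-0.02],"turn":0}
    - {"travel":[0,0,-0.02],"turn":0}
    - {"travel":[0,0,-0.02],"turn":0}
    - {"travel":[0,0,-0.02],"turn":0}
    - {"travel":[0,0,-0.02],"turn":0}
    - {"travel":[0,0,-0.01],"turn":0}
    - {"travel":[0,0,0],"turn":0}
    - {"travel":[0,0,0],"turn":0}

```text
clock: 15.55
eef_pos: [0.5034, -0.1678, 0.2087]
ee_rot: [-0.0, 0.083, 0.997, 0.0]
contact_force: [0.0, 0.3, 0.7]
gripper_width: 0.0855
gripper_force: 0.0
```

```bash
python3 w.py w4 0.104; python3 -c "
from h import *
i=camera('scene')['img'][100:230,130:300,::-1]
cv2.imwrite('pics/c4.png',cv2.resize(i,(680,520)))"
```

```text
[ 0.50313033 -0.16766629  0.20811633] [-5.00279429e-04  8.34202928e-02  9.96514280e-01  3.05635379e-04]
929 ((504.95648193359375, -167.916748046875), (15.651888847351074, 42.618263244628906), 80.42060852050781) yaw 170.4206 z 0.1036693013424313
```

View pics/c4.png

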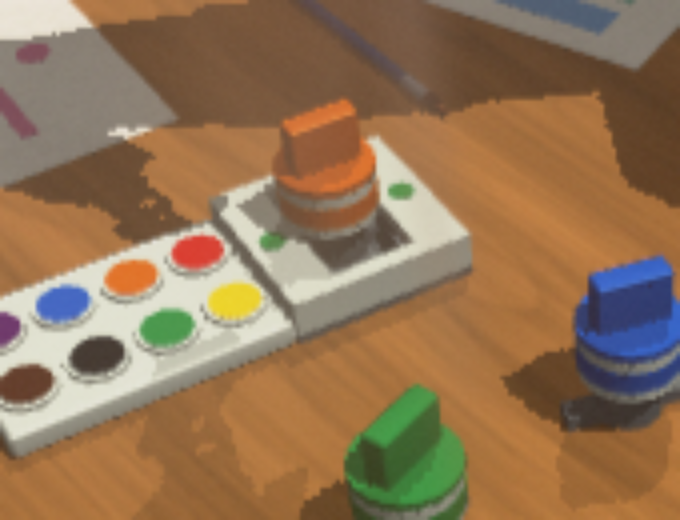

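The pot stands in the socket. Its lid bar at (320,135) lines up with the dots at (272,241) and (400,190), measured at yaw 170.4° against 170.6°. The bar top is at 0.104 m, so the foot is on the floor, and the pot is about 2 mm off centre. The arm is clear.

```bash
python3 -c "
from h import *
print(finish_job())"
```

```text
the job is handed in; nothing more can be done
None
```

The orange pot is standing on the socket's floor, twisted clockwise so its lid bar points at the green dots, and released; the blue and green pots were not touched, and the job is handed in (no verdict was returned).

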